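Flip a framed circuit board over the edge of an inspection plate

TASK

The framed circuit board lies component side up in front of the low grey metal plate. With the fingertips, push it up against the plate's near edge, tip it up against that edge and over, so that it comes to lie copper side up on the plate, then push it along the plate until its edge is flush against the blue rail. Never pick the board up or carry it, and leave everything else where it is.

Things in the scene. Friction and masses are not known exactly. Their poses are not given: they have to be found in the camera images.
- board: circuit board in a black frame, a flat slab 60 (x) x 96 (y) x 10 (z) mm, about 70 g; origin at its centre; +z points out of the green component side (up at the start), -z out of the copper side. It starts flat on the bench, a long side roughly facing the plate's near edge. Its near side dragged up while it is pressed towards the plate, it turns about the plate's upper edge; past upright it falls onto the plate.
- plate: grey metal plate fixed to the bench, a step 8 mm high, its near edge upright, 280 mm long (y). Origin: middle of the near edge at bench level; x runs across the plate, away from the robot, y along the edge, z up. Its flat top runs from x = 0 to 95 mm, where the blue rail's face stands (along y, 12 mm above the top). Some 10 N of push towards the edge lets the fingertips drag the board up by friction.
- jar_left: bystander: clear jar, red cap, 28 mm across, 42 mm tall, standing on one end of the plate; origin at its underside
- jar_right: bystander: clear jar, yellow cap, 28 mm across, 42 mm tall, standing on the other end of the plate; origin at its underside
- tape: bystander: blue tape roll lying flat, 64 mm across, 19 mm tall; origin at its underside
- screwdriver: bystander: screwdriver lying on the bench, 160 mm long, along its x; origin underneath it
- case: bystander: black case, 55 x 85 x 30 mm; origin at its underside
- spool: bystander: orange spool standing on its end, 56 mm across, 40 mm tall; origin at its underside
- can: bystander: green can, 52 mm across, 75 mm tall; origin at its underside
There are look-alikes about, which are no part of the job. Of the things that look like the board, the smallest one is meant.

How it is judged (in metres and radians):
On the way, in this order (a step that is already met when the one before it is completed fails the run):
1. the board, still flat, component side up, is pushed up against the plate's near edge (x of board in the frame of plate between -0.036 and 0 m and angle between board's own z axis and vertical below 0.2 rad and angle between the x axis of board and the x axis of plate, either way round below 0.15 rad), for 0.05 s.
2. the fingers tip the board up while it is braced against the plate (angle between board's own z axis and vertical between 0.5 and 1.6 rad and contact force between board and plate above 0.1 N and contact force between the fingers and board above 0.1 N), for 0.05 s.
3. the board lies flat on the plate, copper side up (angle between board's own z axis and vertical above 3 rad and height (world z) of board between 0.01 and 0.017 m and x of board in the frame of plate above 0 m), for 0.1 s.
At the end, for the whole second after the job is handed in: the board lies flat and still on the plate, copper side up (within 5 degrees), wholly on the plate, its edge against the rail within 4 mm and parallel to it within 4 degrees (angle between board's own z axis and vertical above 3.05 rad and height (world z) of board between 0.01 and 0.017 m and x of board in the frame of plate between 0.061 and 0.069 m and y of board in the frame of plate between -0.09 and 0.09 m and angle between the x axis of board and the x axis of plate, either way round below 0.07 rad and linear speed of board below 0.01 m/s); the robot touches nothing.
It fails at once if the board is lifted or carried (its centre more than 46 mm above; on edge on the plate it is at 38 mm the bench) (height (world z) of board above 0.046 m).
It fails at once if the board falls off the bench (height (world z) of board below -0.02 m).
It fails at once if a bystander is moved by more than 20 mm (distance of any of jar_left, jar_right, tape, screwdriver, case, spool, can from where it was at the start of the episode above 0.02 m).
It also fails if it takes over 67 s, if anything falls off the work surface, if the arm or the gripper's body presses on something with over 40 N, if the wrist force passes 120 N, or if a joint passes its speed limit or range.

ROBOT

A 6-joint arm with a two-finger parallel gripper is mounted at the origin on the work surface. World frame = base frame: x ahead of the robot, y to its left, z up, the work surface at z = 0. Lengths are in m, angles in degrees, forces in N, time in s.
With the tool pointing down it reaches from about 0.4 to 0.825 m from the base axis. Payload 7 kg.
Tool frame: the origin (TCP) lies at the very end of the fingers, on their centre line; the grasp point (between the pads) lies 19 mm behind it (r.grasp_offset is the z of the grasp point in the tool frame, in m); z points along the fingers, y is the direction in which the jaws open and shut (so a half turn about z gives the same grasp; the last joint's range is limited). The gripper opens to 88 mm and grips with 3 to 60 N. Pads are 19 mm wide; open, the fingers measure 130 mm over their backs; the gripper's body (78 mm by 193 mm) begins 47 mm behind the grasp point.
Start: joints at [85.835, 20.546, 0.682, 0, -70.136, -16.507], TCP at [0.238, 0.632, 0.187] pointing down, gripper open.
Joint ranges: [-176.03, 176.03], [-82.01, 121.73], [-58.28, 71.71], [-173.87, 95.51], [-174.79, -0.11], [-173.66, 173.66]. Speed limits (degrees/s): [136.94, 136.94, 172.46, 180, 180, 180].

INTERFACE

Orientations are given as [roll, pitch, yaw] about the fixed x, y, z axes, in that order (R = Rz(yaw) Ry(pitch) Rx(roll)).
In Python, from plant import r gives the robot as it stands.
- The arm moves only by the tool carry_out, never from a script. Its argument "plan" is a list of rows, each a list of 6 numbers: the shift along the world's x, y, z in m, then the turn, a rotation vector about the world's x, y, z in rad. In form: [[tx, ty, tz, wx, wy, wz], ...]. A call has 1 to 12 rows; each row shifts and turns the pose as measured when the row begins; what a row does not reach is not made up. A row lasts 1/12 s, in which the tool goes at most 41.7 mm and 7.16 degrees, less where a joint would pass 70% of its speed; a pose out of reach is approached as far as the arm can. A call with a gripper value outside its range is refused whole. "fingers" is the closure, from -1 (fully open) to 1 (shut), set as the call begins (left out, the last holds). The fingers move at their own pace and stop on an object; "force" is the grip in N (left out, the last holds). Time passes only in rows, so rows that do not move let the fingers close. It gives the time, the measured TCP pose, the force and the opening at its end, in the units of the state.
- r.get_state(): the state, without advancing time (a new reading comes with each control period).
- r.capture(name): name is "scene" or "top"; returns the picture (420x560x3 uint8, red, green, blue); there is no depth.
- r.camera_model(name): a dict with "fov_y" (degrees; the focal length in pixels is half the picture's height over the tangent of half this angle, whatever the lens; pixels are square), "cx", "cy" (the principal point, pixels), "R" (3x3) and "t" (3): a world point X has camera coordinates R X + t. Camera axes: x right, y down, z forward; pixel columns grow to the right and rows downward; lengths in m; the calibration is good to about 2 mm. A picture is of the moment at which its call begins. camera_model takes no time and is no camera call.
- r.close_job(): hands the job in, once; it reports no verdict.
The state is a dict: "time_s": time; "joints": joint angles; "qd": joint speeds; "joint_torque": joint torques, N m; "tcp_pos": TCP position; "eef_rot": TCP orientation; "contact_force": force on the tool from outside, world axes, zero at the start; "moment": the same for the moment, N m; "gripper_width": finger opening in m.
Only numpy, scipy, OpenCV 4.12 (cv2) and the standard library are available. Lean on these libraries where they do the work, as an engineer would, in place of code of your own. Each camera call takes 0.05 s, during which the arm holds its last target.

## Working session

There is one attempt and no reset: what is moved stays moved. The work goes in short steps, Python scripts to look and compute and a tool call to move; the robot and the scene stay as the last step left them, time stands still between calls to the robot, and variables do not carry over. Pictures are saved under pics/ and viewed, and the job is handed in when it is done.

Besides the shell and the picture viewer there is one more tool, called after "Call:" by a JSON object that holds its "api" and its "payload". carry_out: Moves the arm, as the interface text tells. Its arguments: {"type":"object","properties":{"plan":{"type":"array"},"fingers":{"type":"number"},"force":{"type":"number"}},"required":["plan"]}

```bash
mkdir -p pics; ls; python3 - <<'E'
from plant import r
import cv2
for n in("scene","top"):
    cv2.imwrite(f"pics/{n}0.png",r.capture(n)[:,:,::-1]); c=r.camera_model(n); print(n,c)
print(r.get_state())
E
```

```text
pics
scene {'fov_y': 53.2490502033661, 'cx': 277.70276532306684, 'cy': 217.49240176411396, 'R': array([[-0.32828132,  0.94456712,  0.00493373],
       [ 0.64819507,  0.22907129, -0.7262021 ],
       [-0.6870768 , -0.23520057, -0.68746357]]), 't': array([ 0.17783159, -0.3259654 ,  1.44964626])}
top {'fov_y': 49.695595650768084, 'cx': 281.382532260161, 'cy': 213.56404462851825, 'R': array([[-1.52432373e-03, -9.99956150e-01,  9.23983699e-03],
       [-9.87546428e-01,  5.16591366e-05, -1.57327839e-01],
       [ 1.57320463e-01, -9.36458658e-03, -9.87503203e-01]]), 't': array([-0.00718111,  0.53002515,  1.35312313])}
{'time_s': 0.1, 'joints': array([ 8.58343559e+01,  2.05868286e+01,  6.40691955e-01, -1.95314949e-02,
       -7.01381916e+01, -1.65082039e+01]), 'qd': array([ 0.01872111, -0.02248185,  0.12051862, -0.06996826, -0.02039862,
        0.03738028]), 'joint_torque': array([-2.03679003e-03, -5.84160805e+01,  2.93752563e+01,  7.01555505e+00,
        1.01738196e-02, -5.52959568e-05]), 'tcp_pos': array([0.23813564, 0.63106107, 0.18632915]), 'eef_rot': array([ 1.79913930e+02, -6.35934181e-03, -2.06804926e+01]), 'contact_force': array([ 0.56890407,  1.07134302, -0.39575879]), 'moment': array([ 0.01267873, -0.04851466, -0.00990368]), 'gripper_width': 0.08765796111191221}
```

View pics/scene0.png

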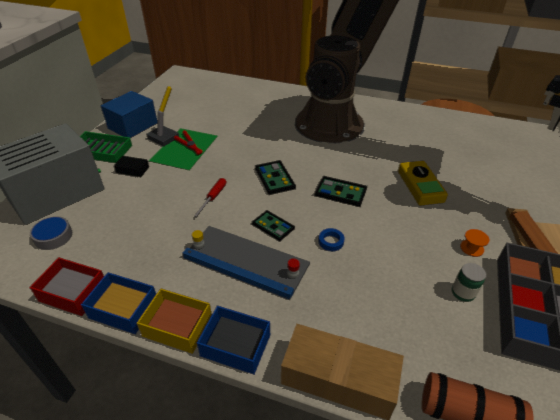

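View pics/top0.png

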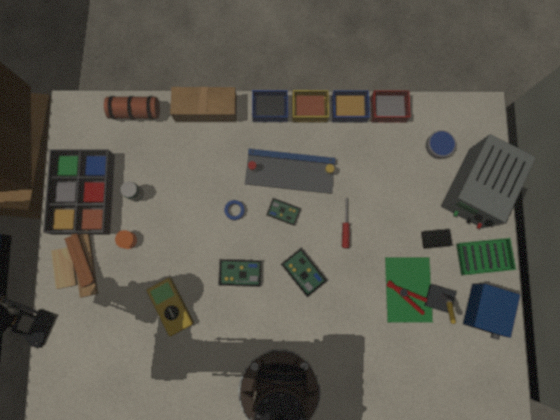

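```bash
python3 - <<'E'
import cv2
a=cv2.imread("pics/top0.png")[135:310,200:370]
b=cv2.imread("pics/scene0.png")[150:300,170:390]
cv2.imwrite("pics/topc.png",cv2.resize(a[:100],None,fx=4.7,fy=4.7,interpolation=cv2.INTER_CUBIC))
cv2.imwrite("pics/scc.png",cv2.resize(b,None,fx=3.6,fy=3.6,interpolation=cv2.INTER_CUBIC))
E
cat > h.py <<'E'
import numpy as np
from plant import r
def K(n):
    c=r.camera_model(n); f=210/np.tan(np.radians(c["fov_y"]/2)); return c,f
def p2w(n,u,v,z):
    c,f=K(n); d=c["R"].T@np.array([(u-c["cx"])/f,(v-c["cy"])/f,1]); o=-c["R"].T@c["t"]
    return o+d*(z-o[2])/d[2]
def w2p(n,X):
    c,f=K(n); q=c["R"]@np.array(X)+c["t"]; return np.array([c["cx"]+f*q[0]/q[2],c["cy"]+f*q[1]/q[2]])
E
```

```text
(no output)
```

View pics/topc.png

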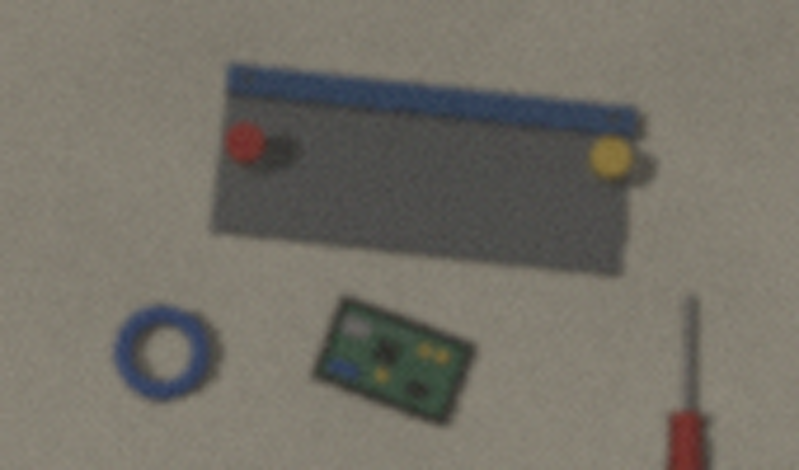

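View pics/scc.png

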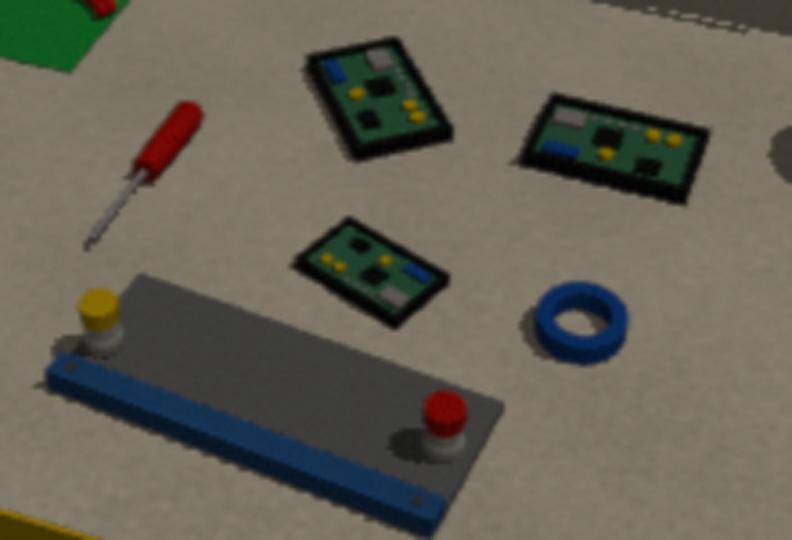

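```bash
python3 - <<'E'
from h import *
T=lambda u,v,z:p2w("top",200+(u+.5)/4.7-.5,135+(v+.5)/4.7-.5,z)
S=lambda u,v,z:p2w("scene",170+(u+.5)/3.6-.5,150+(v+.5)/3.6-.5,z)
def rep(P,name):
    P=np.array(P);print(name,P.round(4)[:,:2].tolist(),"sides",np.linalg.norm(P-np.roll(P,-1,0),axis=1).round(4),"c",P.mean(0).round(4))
    for i in range(len(P)-1):
        d=P[i+1]-P[i];print("  ang",np.degrees(np.arctan2(d[1],d[0])).round(1))
rep([T(*p,.01) for p in [(347,297),(475,345),(447,424),(315,377)]],"boardT")
rep([S(*p,.01) for p in [(396,327),(293,264),(350,218),(449,277)]],"boardS")
rep([T(*p,.008) for p in [(213,233),(620,275)]],"plateT")
rep([S(*p,.008) for p in [(503,405),(142,275)]],"plateS")
rep([T(232,97,.008),T(636,136,.008)],"railT")
rep([T(*p,.042) for p in [(245,143),(611,157)]],"jarsT")
rep([T(165,352,.019),T(690,297,.005)],"tapeT, sd tip")
rep([S(*p,.042) for p in [(446,405),(99,300)]],"jarsS")
E
```

```text
boardT [[0.5856, 0.0172], [0.5529, -0.0688], [0.4994, -0.0497], [0.5311, 0.0385]] sides [0.092  0.0568 0.0937 0.0586] c [ 0.5422 -0.0157  0.01  ]
  ang -110.9
  ang 160.3
  ang 70.2
boardS [[0.5932, 0.0229], [0.5592, -0.0664], [0.5001, -0.0449], [0.5348, 0.0424]] sides [0.0955 0.0629 0.0939 0.0616] c [ 0.5468 -0.0115  0.01  ]
  ang -110.8
  ang 160.0
  ang 68.4
plateT [[0.6301, 0.108], [0.6012, -0.1674]] sides [0.2769 0.2769] c [ 0.6157 -0.0297  0.008 ]
  ang -96.0
plateS [[0.6342, 0.1107], [0.6033, -0.1639]] sides [0.2763 0.2763] c [ 0.6188 -0.0266  0.008 ]
  ang -96.4
railT [[0.7254, 0.096], [0.6981, -0.1802]] sides [0.2776 0.2776] c [ 0.7117 -0.0421  0.008 ]
  ang -95.6
jarsT [[0.6837, 0.0849], [0.6744, -0.1587]] sides [0.2438 0.2438] c [ 0.6791 -0.0369  0.042 ]
  ang -92.2
tapeT, sd tip [[0.5466, 0.1382], [0.5867, -0.2149]] sides [0.3557 0.3557] c [ 0.5666 -0.0383  0.012 ]
  ang -83.5
jarsS [[0.6746, 0.0835], [0.6642, -0.1617]] sides [0.2454 0.2454] c [ 0.6694 -0.0391  0.042 ]
  ang -92.4
```

```bash
python3 - <<'E'
from h import *
for p in [(283,268),(300,249),(327,281),(310,296),(262,260),(262,286),(220,260)]: print(p,p2w("top",*p,.01).round(3))
E
```

```text
(283, 268) [ 0.365 -0.013  0.01 ]
(300, 249) [ 0.424 -0.066  0.01 ]
(327, 281) [ 0.325 -0.148  0.01 ]
(310, 296) [ 0.28  -0.095  0.01 ]
(262, 260) [0.39  0.052 0.01 ]
(262, 286) [0.31  0.052 0.01 ]
(220, 260) [0.39  0.182 0.01 ]
```

Call:
{"api": "carry_out", "payload": {"plan": [[0.014, -0.037, 0, 0, 0, 0.03], [0.014, -0.037, 0, 0, 0, 0.03], [0.014, -0.037, 0, 0, 0, 0.03], [0.014, -0.037, 0, 0, 0, 0.03], [0.014, -0.037, 0, 0, 0, 0.03], [0.014, -0.037, 0, 0, 0, 0.03], [0.014, -0.037, 0, 0, 0, 0.03], [0.014, -0.037, 0, 0, 0, 0.03], [0.014, -0.037, 0, 0, 0, 0.015], [0.014, -0.037, 0, 0, 0, 0], [0.014, -0.037, 0, 0, 0, 0], [0.014, -0.037, 0, 0, 0, 0]], "fingers": 0, "force": 30}}

```text
time_s: 1.1
tcp_pos: [0.4044, 0.17, 0.1786]
eef_rot: [179.4, 0.0, -4.7]
contact_force: [1.6, 1.4, -0.3]
gripper_width: 0.0434
```

Call:
{"api": "carry_out", "payload": {"plan": [[0.012, -0.03, 0, 0.005, 0, -0.012], [0.012, -0.03, 0, 0.005, 0, -0.012], [0.012, -0.03, -0.01, 0, 0, 0], [0.012, -0.03, -0.02, 0, 0, 0], [0.012, -0.03, -0.03, 0, 0, 0], [0.012, -0.02, -0.03, 0, 0, 0], [0, 0, -0.03, 0, 0, 0], [0, 0, 0, 0, 0, 0]]}}

```text
time_s: 1.77
tcp_pos: [0.4782, -0.0138, 0.0588]
eef_rot: [-179.7, -0.3, -6.6]
contact_force: [-1.1, -0.5, 0.0]
gripper_width: 0.0436
```

```bash
python3 - <<'E'
from h import *
import cv2
s=r.get_state();print({k:np.round(s[k],4) for k in("time_s","tcp_pos","eef_rot","contact_force")})
a=r.capture("scene")[120:300,170:390,::-1]; cv2.imwrite("pics/s1.png",cv2.resize(a,None,fx=3.3,fy=3.3,interpolation=cv2.INTER_CUBIC))
E
```

```text
{'time_s': np.float64(1.7667), 'tcp_pos': array([ 0.4782, -0.0138,  0.0588]), 'eef_rot': array([-179.6799,   -0.3318,   -6.5548]), 'contact_force': array([-1.1434, -0.4675,  0.0015])}
```

View pics/s1.png

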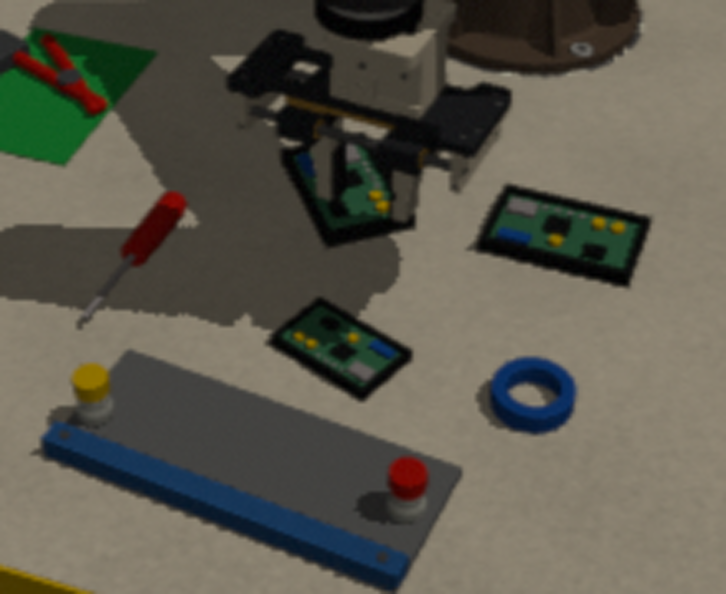

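Call:
{"api": "carry_out", "payload": {"plan": [[0, 0.003, -0.02, -0.002, 0.003, 0.006], [0, 0.003, -0.02, 0, 0, 0], [0, 0, -0.01, 0, 0, 0], [0, 0, 0, 0, 0, 0]]}}

```text
time_s: 2.15
tcp_pos: [0.484, -0.0046, 0.0164]
eef_rot: [-179.7, -0.7, -5.9]
contact_force: [0.3, 0.6, 0.7]
gripper_width: 0.0438
```

Call:
{"api": "carry_out", "payload": {"plan": [[-0.003, 0, -0.006, 0, 0.008, 0], [0, 0, -0.004, 0, 0, 0], [0, 0, -0.002, 0, 0, 0], [0, 0, 0, 0, 0, 0]]}}

```text
time_s: 2.48
tcp_pos: [0.4838, -0.0022, 0.0082]
eef_rot: [-179.6, -0.6, -5.7]
contact_force: [0.3, 0.6, 0.8]
gripper_width: 0.0439
```

Call:
{"api": "carry_out", "payload": {"plan": [[0.003, -0.001, -0.004, 0, 0.006, 0], [0.005, -0.001, -0.003, 0, 0.002, 0], [0.005, -0.001, 0, 0, 0, 0], [0.005, -0.001, 0, 0, 0, 0], [0.005, -0.001, 0, 0, 0, 0], [0.005, -0.001, 0, 0, 0, 0], [0.005, -0.001, 0, 0, 0, 0]]}}

```text
time_s: 3.07
tcp_pos: [0.5211, -0.0098, 0.0021]
eef_rot: [-179.6, -0.2, -5.6]
contact_force: [-0.1, 0.4, 0.2]
gripper_width: 0.0438
```

```bash
python3 - <<'E'
from h import *
import cv2
a=r.capture("scene")[150:300,170:390,::-1]; cv2.imwrite("pics/s2.png",cv2.resize(a,None,fx=3.6,fy=3.6,interpolation=cv2.INTER_CUBIC))
E
```

```text
(no output)
```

View pics/s2.png

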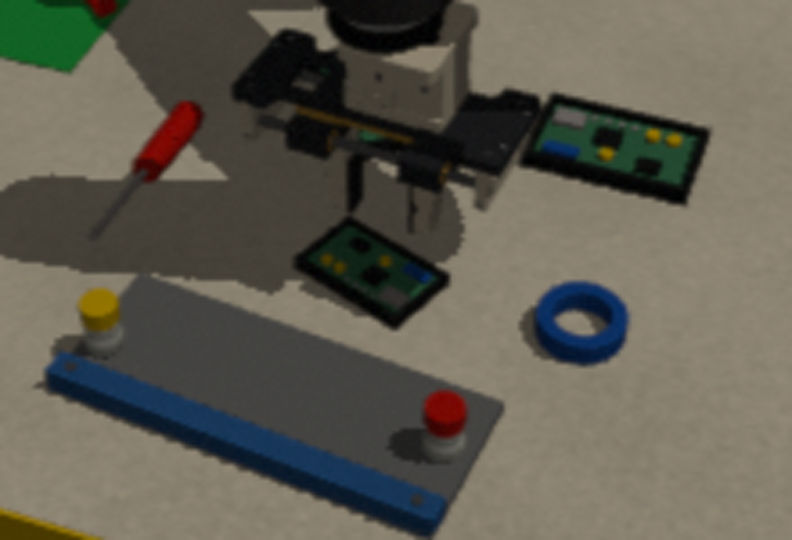

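```bash
python3 - <<'E'
from h import *
s=r.get_state();print(s["tcp_pos"],s["contact_force"])
S=lambda u,v,z:p2w("scene",170+(u+.5)/3.6-.5,150+(v+.5)/3.6-.5,z)
for p in [(347,205),(354,212),(362,202),(410,226),(430,234)]: print(p,S(*p,.002).round(4))
for p in [(350,218),(449,277),(396,327),(293,260)]: print(p,S(*p,.01).round(4))
for y in(-.043,-.022,.022,.043):
  for x in (.0095,-.0095):
    a=np.radians(-5.6);X=s["tcp_pos"]+np.array([np.cos(a)*x-np.sin(a)*y,np.sin(a)*x+np.cos(a)*y,0]); q=w2p("scene",X); print(x,y,((q-[170,150]+.5)*3.6-.5).round())
E
```

```text
[ 0.52219265 -0.00976212  0.00212251] [ 1.86390467  0.54243919 -0.73332621]
(347, 205) [ 0.4791 -0.0552  0.002 ]
(354, 212) [ 0.4847 -0.0475  0.002 ]
(362, 202) [ 0.4722 -0.0457  0.002 ]
(410, 226) [ 0.4854 -0.0032  0.002 ]
(430, 234) [0.4887 0.0135 0.002 ]
(350, 218) [ 0.5001 -0.0449  0.01  ]
(449, 277) [0.5348 0.0424 0.01  ]
(396, 327) [0.5932 0.0229 0.01  ]
(293, 260) [ 0.5554 -0.0679  0.01  ]
0.0095 -0.043 [326. 247.]
-0.0095 -0.043 [338. 231.]
0.0095 -0.022 [352. 256.]
-0.0095 -0.022 [363. 239.]
0.0095 0.022 [407. 274.]
-0.0095 0.022 [418. 257.]
0.0095 0.043 [434. 282.]
-0.0095 0.043 [445. 266.]
```

```bash
python3 - <<'E'
from h import *
import cv2
a=r.capture("scene")[150:300,170:390,::-1]; cv2.imwrite("pics/s3.png",cv2.resize(a,None,fx=3.6,fy=3.6,interpolation=cv2.INTER_CUBIC))
s=r.get_state();print(s["tcp_pos"],s["contact_force"],s["time_s"])
E
```

```text
[ 0.52143628 -0.00970082  0.00203458] [ 0.14761597 -0.63256017 -0.34451021] 3.1667
```

View pics/s3.png

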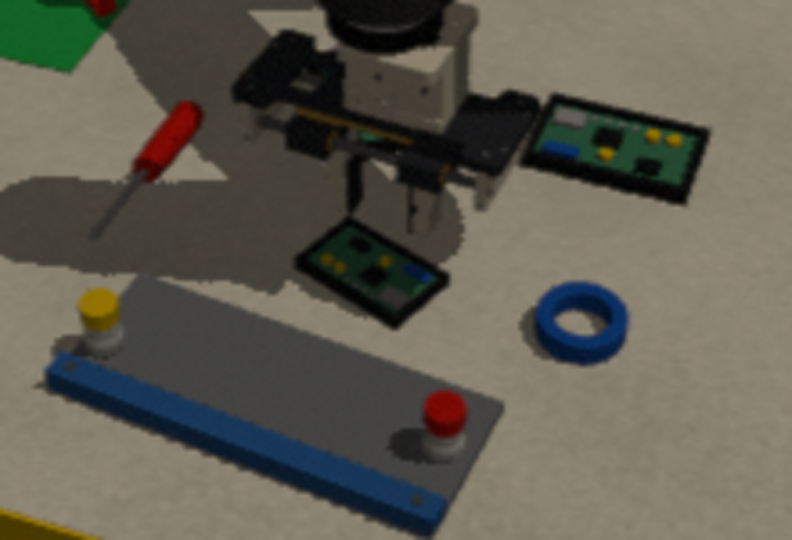

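```bash
python3 - <<'E'
from h import *
import cv2
a=r.capture("top")
s=r.get_state();print(s["tcp_pos"],s["contact_force"],s["time_s"])
print(w2p("top",s["tcp_pos"]),w2p("scene",s["tcp_pos"]),w2p("top",[0,0,0.1]),w2p("scene",[0,0,0]))
cv2.imwrite("pics/t3.png",cv2.resize(a[135:300,180:380,::-1],None,fx=3.6,fy=3.6,interpolation=cv2.INTER_CUBIC))
E
```

```text
[ 0.52067525 -0.00971599  0.00192951] [-0.35428569  0.56700185  0.27492387] 3.2167
[281.93897268 218.4779443 ] [276.83484153 220.52323437] [279.12042014 399.4938278 ] [329.09174987 123.29636637]
```

View pics/t3.png

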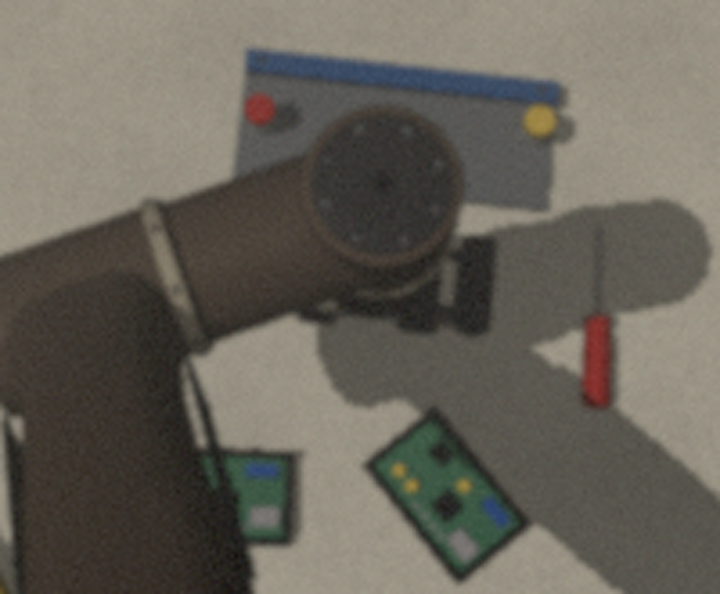

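```bash
python3 - <<'E'
from h import *
import cv2
a=r.capture("scene")[165:250,225:325,::-1].copy()
a=cv2.resize(a,None,fx=7,fy=7,interpolation=cv2.INTER_CUBIC); a=cv2.convertScaleAbs(a,alpha=1.8,beta=10)
s=r.get_state();print(s["tcp_pos"],s["eef_rot"])
q=w2p("scene",s["tcp_pos"]);q=((q-[225,165]+.5)*7).astype(int);cv2.circle(a,tuple(int(i) for i in q),4,(255,0,255),-1)
cv2.imwrite("pics/s4.png",a)
print((w2p("scene",[.4782,-.0138,.0588])-[170,120])*3.3)
E
```

```text
[ 0.52025052 -0.00970649  0.00194467] [-1.79623755e+02 -1.71721517e-01 -5.66795641e+00]
[365.75306135 242.82857573]
```

View pics/s4.png

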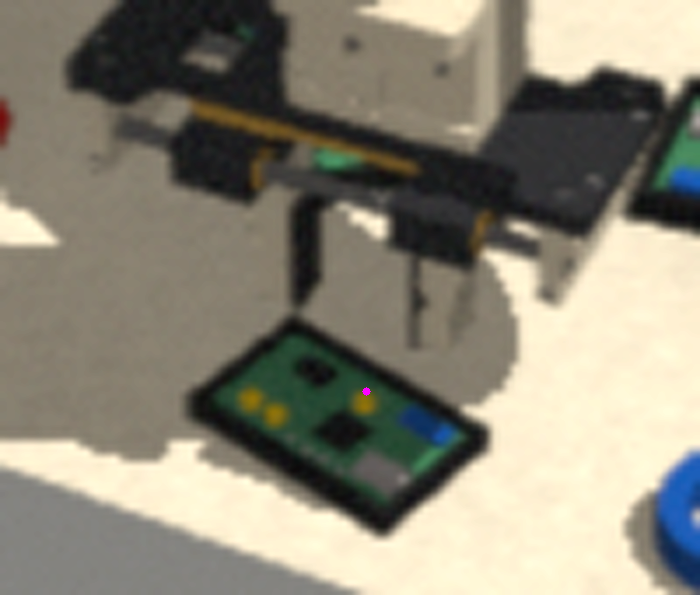

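```bash
python3 - <<'E'
from h import *
import cv2
X=[.2381,.6311,.1863]
R=0
for n,(x0,y0) in {"scene":(460,40),"top":(0,270)}.items():
    a=cv2.imread(f"pics/{n}0.png")[y0:y0+100,x0:x0+100]
    a=cv2.resize(a,None,fx=6,fy=6,interpolation=cv2.INTER_CUBIC); a=cv2.convertScaleAbs(a,alpha=1.8,beta=10)
    q=w2p(n,X);print(n,q);q=((q-[x0,y0]+.5)*6).astype(int);cv2.circle(a,tuple(int(i) for i in q),4,(255,0,255),-1)
    cv2.imwrite(f"pics/{n}0z.png",a)
E
```

```text
scene [566.80128424 150.12296328]
top [ 40.83599889 313.88235566]
```

View pics/scene0z.png

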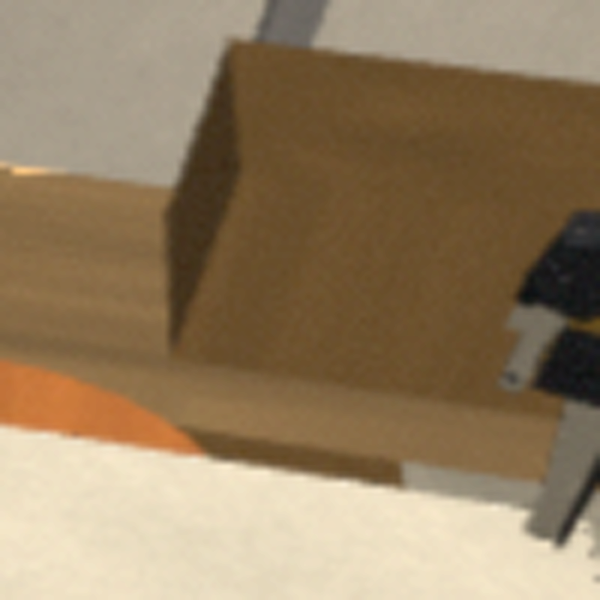

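View pics/top0z.png

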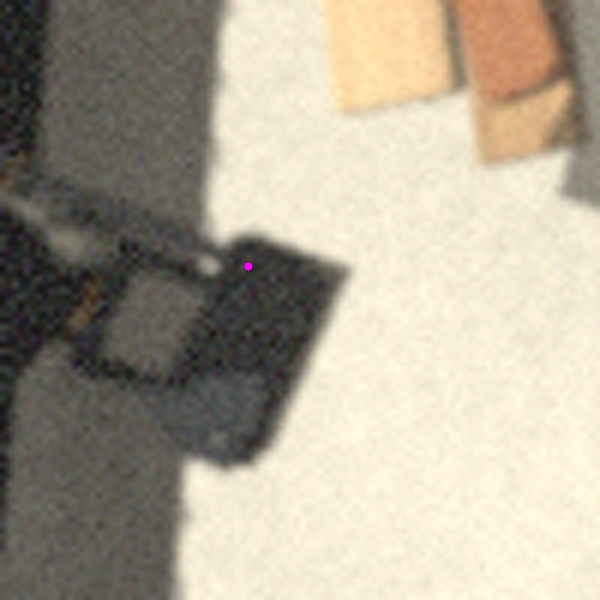

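```bash
python3 - <<'E'
from h import *
X=np.array([.2381,.6311,.1863]);a=np.radians(-20.7)
for h in(.066,.09,.1,.13):
    for x in(-.039,.039):
        P=X+[np.cos(a)*x+np.sin(a)*.0965,np.sin(a)*x-np.cos(a)*.0965,h]
        print(h,x,"top",((w2p("top",P)-[0,270]+.5)*6).round(),"scene",((w2p("scene",P)-[460,40]+.5)*6).round())
E
```

```text
0.066 -0.039 top [338. 450.] scene [489. 401.]
0.066 0.039 top [417. 270.] scene [432. 476.]
0.09 -0.039 top [309. 458.] scene [515. 347.]
0.09 0.039 top [391. 273.] scene [458. 420.]
0.1 -0.039 top [297. 461.] scene [526. 324.]
0.1 0.039 top [379. 275.] scene [469. 397.]
0.13 -0.039 top [259. 471.] scene [561. 253.]
0.13 0.039 top [344. 280.] scene [504. 324.]
```

```bash
python3 - <<'E'
from h import *
X=np.array([.2381,.6311,.1863]);a=np.radians(-20.7)
for h in(0,.02,.035,.05):
  for j in (.044,.065):
    for x in(-.0095,.0095):
        P=X+[np.cos(a)*x+np.sin(a)*j,np.sin(a)*x-np.cos(a)*j,h]
        print(h,j,x,"scene",((w2p("scene",P)-[460,40]+.5)*6).round())
E
```

```text
0 0.044 -0.0095 scene [534. 614.]
0 0.044 0.0095 scene [521. 634.]
0 0.065 -0.0095 scene [480. 596.]
0 0.065 0.0095 scene [466. 616.]
0.02 0.044 -0.0095 scene [556. 572.]
0.02 0.044 0.0095 scene [543. 592.]
0.02 0.065 -0.0095 scene [501. 554.]
0.02 0.065 0.0095 scene [487. 574.]
0.035 0.044 -0.0095 scene [573. 540.]
0.035 0.044 0.0095 scene [560. 560.]
0.035 0.065 -0.0095 scene [517. 522.]
0.035 0.065 0.0095 scene [504. 541.]
0.05 0.044 -0.0095 scene [590. 508.]
0.05 0.044 0.0095 scene [577. 527.]
0.05 0.065 -0.0095 scene [534. 490.]
0.05 0.065 0.0095 scene [520. 509.]
```

Call:
{"api": "carry_out", "payload": {"plan": [[-0.014, 0.0015, 0.003, 0, 0, 0], [-0.014, 0.0015, 0, 0, 0, 0], [-0.014, 0.0015, 0, 0, 0, 0], [-0.01, 0, 0, 0, 0, 0], [0, 0, 0, 0, 0, 0]]}}

```text
time_s: 3.68
tcp_pos: [0.4649, -0.0056, 0.0045]
eef_rot: [-179.7, -0.1, -5.7]
contact_force: [0.2, 0.2, -0.5]
gripper_width: 0.0439
```

Call:
{"api": "carry_out", "payload": {"plan": [[0, 0, -0.005, 0, 0, 0], [0, 0, -0.005, 0, 0, 0], [0, 0, -0.004, 0, 0, 0]]}}

```text
time_s: 3.93
tcp_pos: [0.4668, -0.0048, -0.009]
eef_rot: [-179.6, -0.3, -5.6]
contact_force: [-0.1, -0.3, 0.1]
gripper_width: 0.044
```

```bash
cat > z.py <<'E'
from h import *
import cv2,sys
n,name,x0,y0,w,hh,k=sys.argv[1],sys.argv[2],*map(int,sys.argv[3:8])
a=r.capture(n)[y0:y0+hh,x0:x0+w,::-1].copy()
a=cv2.resize(a,None,fx=k,fy=k,interpolation=cv2.INTER_CUBIC); a=cv2.convertScaleAbs(a,alpha=1.8,beta=10)
s=r.get_state();print(s["tcp_pos"].round(4),s["eef_rot"].round(2),s["contact_force"].round(1),s["time_s"],s["gripper_width"].round(4))
cv2.imwrite(f"pics/{name}.png",a)
E
python3 z.py scene s5 225 150 100 85 7
```

```text
Traceback (most recent call last):
  File "z.py", line 6, in <module>
    s=r.get_state();print(s["tcp_pos"].round(4),s["eef_rot"].round(2),s["contact_force"].round(1),s["time_s"],s["gripper_width"].round(4))
                                                                                                              ^^^^^^^^^^^^^^^^^^^^^^^^
AttributeError: 'float' object has no attribute 'round'
```

```bash
sed -i 's/,s\["gripper_width"\].round(4)//' z.py
python3 z.py scene s5 225 150 100 85 7
```

```text
[ 0.4661 -0.0051 -0.0095] [-179.61   -0.21   -5.64] [ 0.3 -1.5  0.1] 4.0333
```

View pics/s5.png

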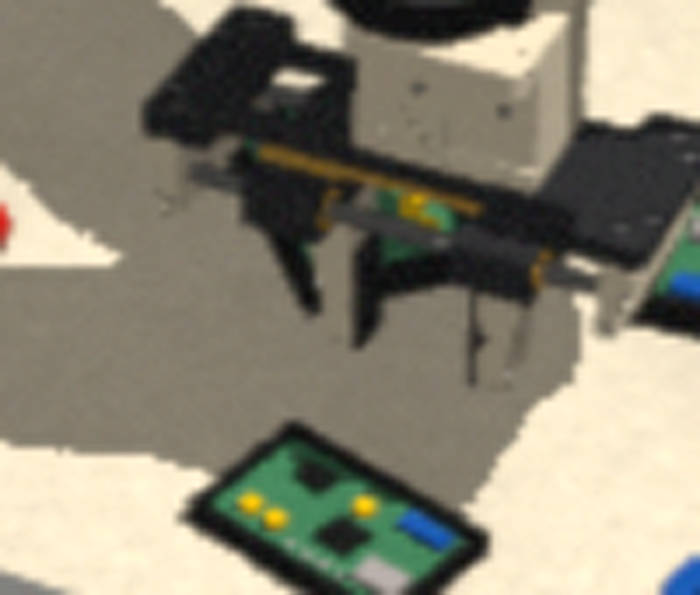

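```bash
python3 - <<'E'
from h import *
a=np.radians(-5.6)
for z in(-.0095,0,.01,.02,.03):
  o=[]
  for j in(-.022,-.035,.022,.035):
    for x in (.0095,):
      P=np.array([.466,-.005,z])+[np.cos(a)*x-np.sin(a)*j,np.sin(a)*x+np.cos(a)*j,0]; o.append(((w2p("scene",P)-[225,150]+.5)*7).round().tolist())
  print(z,o)
E
```

```text
-0.0095 [[362.0, 428.0], [332.0, 418.0], [467.0, 461.0], [498.0, 471.0]]
0 [[362.0, 410.0], [332.0, 400.0], [467.0, 443.0], [499.0, 452.0]]
0.01 [[363.0, 390.0], [332.0, 381.0], [468.0, 423.0], [500.0, 433.0]]
0.02 [[363.0, 371.0], [332.0, 361.0], [469.0, 404.0], [500.0, 413.0]]
0.03 [[363.0, 351.0], [332.0, 341.0], [469.0, 384.0], [501.0, 394.0]]
```

Call:
{"api": "carry_out", "payload": {"plan": [[0, 0, -0.006, 0, 0, 0], [0, 0, -0.006, 0, 0, 0], [0, 0, -0.004, 0, 0, 0], [0, 0, 0, 0, 0, 0]]}}

```text
time_s: 4.37
tcp_pos: [0.4669, -0.0053, -0.028]
eef_rot: [-179.6, -0.2, -5.7]
contact_force: [-0.3, -0.5, 0.1]
gripper_width: 0.044
```

```bash
python3 z.py scene s6 225 150 100 85 7
```

```text
[ 0.467  -0.0053 -0.0277] [-1.7964e+02 -1.7000e-01 -5.6700e+00] [-0.   0.5  0.1] 4.4167
```

View pics/s6.png

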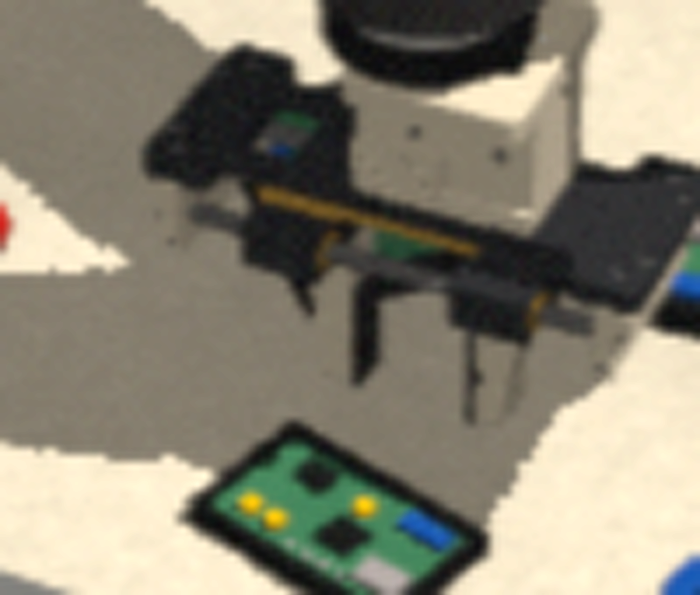

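Call:
{"api": "carry_out", "payload": {"plan": [[0, 0, -0.003, 0, 0, 0], [0, 0, -0.003, 0, 0, 0], [0, 0, 0, 0, 0, 0]]}}

```text
time_s: 4.67
tcp_pos: [0.4672, -0.0053, -0.0342]
eef_rot: [-179.6, -0.2, -5.7]
contact_force: [-0.5, -0.2, 0.2]
gripper_width: 0.0437
```

Call:
{"api": "carry_out", "payload": {"plan": [[0, 0, -0.002, 0, 0, 0], [0, 0, -0.002, 0, 0, 0], [0, 0, 0, 0, 0, 0]]}}

```text
time_s: 4.92
tcp_pos: [0.4673, -0.0052, -0.0385]
eef_rot: [-179.6, -0.2, -5.7]
contact_force: [0.2, -0.0, 0.1]
gripper_width: 0.0438
```

Call:
{"api": "carry_out", "payload": {"plan": [[0, 0, -0.0015, 0, 0, 0], [0, 0, -0.0015, 0, 0, 0]]}}

```text
time_s: 5.08
tcp_pos: [0.4677, -0.0052, -0.0393]
eef_rot: [-179.7, -0.2, -5.6]
contact_force: [-13.7, 4.7, 45.1]
gripper_width: 0.0436
```

Call:
{"api": "carry_out", "payload": {"plan": [[0, 0, -0.0015, 0, 0, 0], [0, 0, -0.0015, 0, 0, 0]]}}

```text
time_s: 5.25
tcp_pos: [0.4676, -0.0052, -0.0392]
eef_rot: [-179.7, -0.2, -5.5]
contact_force: [-7.8, 2.0, 23.5]
gripper_width: 0.0437
```

```bash
python3 z.py scene s7 225 150 100 85 7
```

```text
[ 0.4676 -0.0052 -0.0392] [-179.69   -0.26   -5.52] [-7.8  2.4 25.8] 5.3
```

View pics/s7.png

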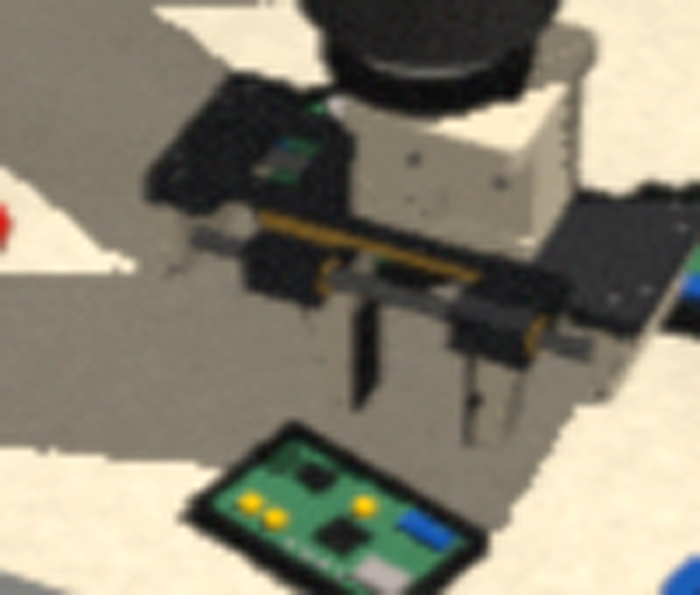

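Call:
{"api": "carry_out", "payload": {"plan": [[0, 0, 0.0018, 0, 0, 0], [0.003, -0.0003, 0, 0, 0, -0.005], [0.005, -0.0005, 0, 0, 0, -0.005], [0.005, -0.0005, 0, 0, 0, 0], [0.005, -0.0005, 0, 0, 0, 0], [0.005, -0.0005, 0, 0, 0, 0], [0.005, -0.0005, 0, 0, 0, 0], [0.005, -0.0005, 0, 0, 0, 0]]}}

```text
time_s: 5.97
tcp_pos: [0.5038, -0.0087, -0.037]
eef_rot: [-179.7, -0.3, -6.1]
contact_force: [-0.6, -0.6, -0.6]
gripper_width: 0.0441
```

```bash
python3 z.py scene s8 225 150 100 85 7
```

```text
[ 0.505  -0.0086 -0.0369] [-179.66   -0.35   -6.12] [1.5 0.3 0.7] 6.0167
```

View pics/s8.png

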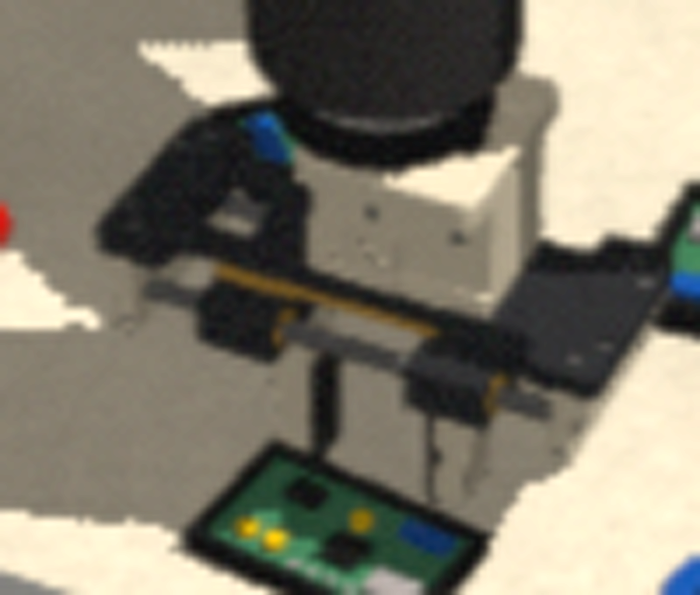

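Call:
{"api": "carry_out", "payload": {"plan": [[0.005, -0.0005, -0.0004, 0, 0, 0], [0.005, -0.0005, 0, 0, 0.003, 0], [0.005, -0.0005, 0, 0, 0, 0], [0.005, -0.0005, 0, 0, 0, 0], [0.005, -0.0005, 0, 0, 0, 0], [0.005, -0.0005, 0, 0, 0, 0], [0.004, -0.0005, 0, 0, 0, 0], [0.0, 0, 0, 0, 0, 0]]}}

```text
time_s: 6.68
tcp_pos: [0.5425, -0.0128, -0.038]
eef_rot: [-179.7, -0.1, -6.1]
contact_force: [0.7, 0.8, 0.1]
gripper_width: 0.0437
```

```bash
python3 z.py scene s9 205 165 120 90 6
```

```text
[ 0.5421 -0.0128 -0.0381] [-1.7971e+02 -6.0000e-02 -6.1500e+00] [0.2 0.7 0.6] 6.7333
```

View pics/s9.png

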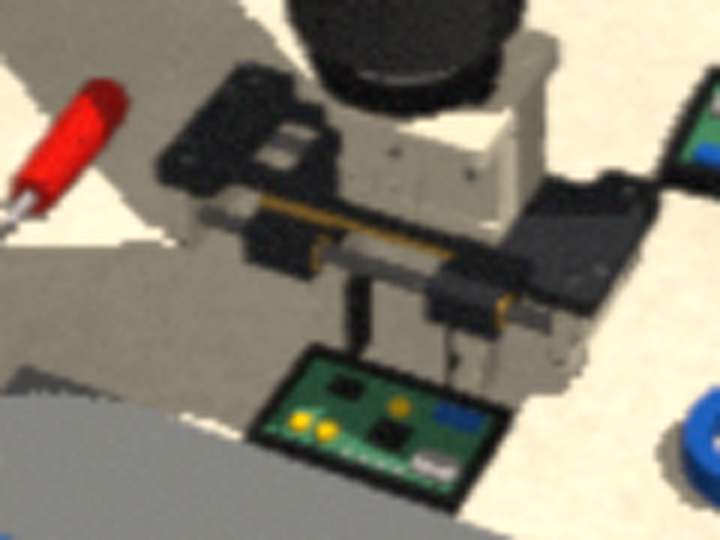

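Call:
{"api": "carry_out", "payload": {"plan": [[0.0015, -0.0002, 0, 0, 0, 0], [0.0015, -0.0002, 0, 0, 0, 0], [0.0015, -0.0002, 0, 0, 0, 0], [0.001, -0.0001, 0, 0, 0, 0]]}}

```text
time_s: 7.07
tcp_pos: [0.5464, -0.0137, -0.0383]
eef_rot: [-179.7, 0.0, -6.2]
contact_force: [-4.3, 2.9, 3.2]
gripper_width: 0.0439
```

Call:
{"api": "carry_out", "payload": {"plan": [[0.001, -0.0001, 0, 0, 0, 0], [0.001, -0.0001, 0, 0, 0, 0], [0.001, -0.0001, 0, 0, 0, 0]]}}

```text
time_s: 7.32
tcp_pos: [0.5461, -0.0139, -0.0386]
eef_rot: [-179.8, 0.3, -6.2]
contact_force: [-5.0, 3.0, 2.8]
gripper_width: 0.0441
```

Call:
{"api": "carry_out", "payload": {"plan": [[0.0025, -0.0003, 0.0002, 0, 0, 0], [0.003, -0.0003, 0.0002, 0, 0, 0], [0.003, -0.0003, 0.002, 0, 0, 0], [0.003, -0.0003, 0.002, 0, 0, 0], [0.003, -0.0003, 0.002, 0, 0, 0], [0.003, -0.0003, 0.002, 0, 0, 0]]}}

```text
time_s: 7.82
tcp_pos: [0.545, -0.0142, -0.0344]
eef_rot: [-180.0, 2.0, -6.4]
contact_force: [-6.2, 5.5, 0.6]
gripper_width: 0.0437
```

```bash
python3 z.py scene s10 205 165 120 90 6
```

```text
[ 0.545  -0.0142 -0.0342] [-179.96    2.05   -6.4 ] [-8.7  6.5  1. ] 7.8667
```

View pics/s10.png

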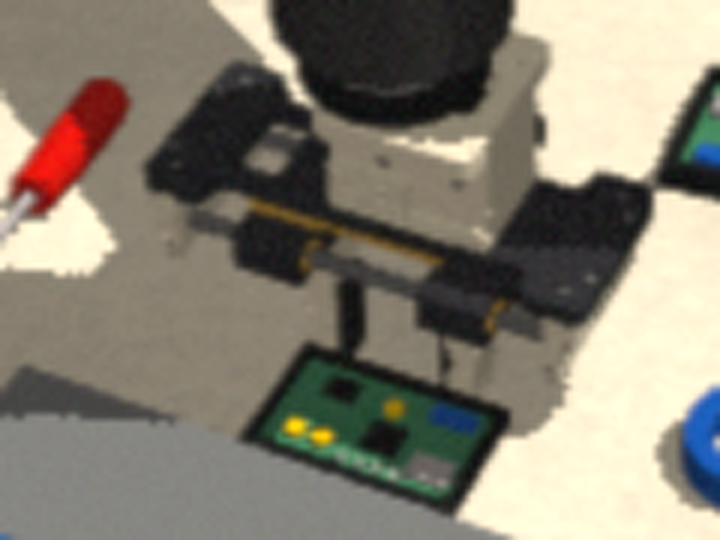

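Call:
{"api": "carry_out", "payload": {"plan": [[-0.004, 0.001, 0.0, 0, -0.02, 0.004], [-0.003, 0.001, -0.002, -0.002, -0.015, 0], [0, 0, -0.002, 0, 0, 0], [0, 0, 0, 0, 0, 0]]}}

```text
time_s: 8.2
tcp_pos: [0.5378, -0.0117, -0.0387]
eef_rot: [-179.8, 0.0, -6.1]
contact_force: [0.4, -0.4, 0.8]
gripper_width: 0.0441
```

```bash
python3 z.py scene s11 205 165 120 90 6
```

```text
[ 0.538  -0.0117 -0.0386] [-1.7984e+02  1.0000e-02 -6.1200e+00] [-0.6 -1.   0.9] 8.25
```

View pics/s11.png

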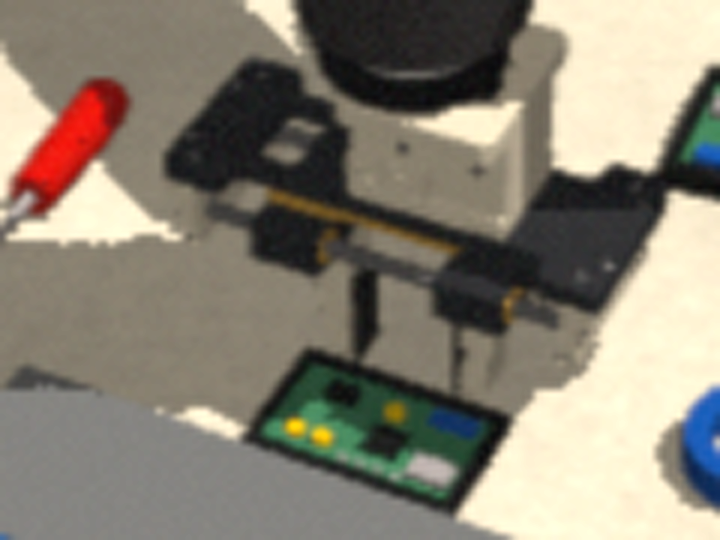

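Call:
{"api": "carry_out", "payload": {"plan": [[0.004, -0.0004, 0, 0, 0, 0], [0.0035, -0.0003, 0, 0, 0, 0], [0.003, 0, 0.0002, 0, -0.006, 0], [0.003, 0.0003, 0.0003, 0, -0.006, 0.001], [0.003, 0.0003, 0.002, 0, -0.008, 0.001], [0.003, 0.0003, 0.003, 0, -0.008, 0.001], [0.003, 0.0003, 0.003, 0, -0.008, 0.001], [0.003, 0.0003, 0.003, 0, -0.008, 0.001]]}}

```text
time_s: 8.92
tcp_pos: [0.5475, -0.0128, -0.032]
eef_rot: [-179.9, -0.6, -6.3]
contact_force: [-6.7, 3.9, 0.7]
gripper_width: 0.0438
```

```bash
python3 z.py scene s12 205 165 120 90 6
```

```text
[ 0.5476 -0.0128 -0.0316] [-179.95   -0.64   -6.27] [-8.1  3.9  0.7] 8.9667
```

View pics/s12.png

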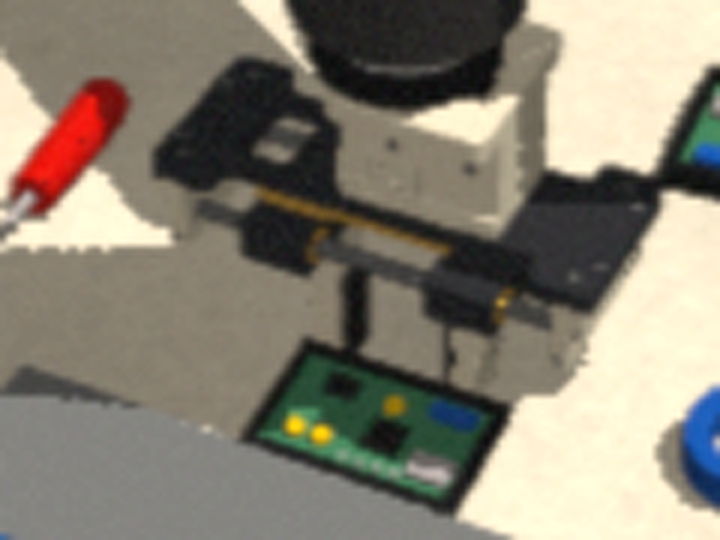

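Call:
{"api": "carry_out", "payload": {"plan": [[0.0035, 0.0004, 0.0039, 0, -0.008, 0.001], [0.0036, 0.0004, 0.0039, 0, -0.008, 0.001], [0.0037, 0.0004, 0.0038, 0, -0.008, 0.001], [0.0038, 0.0004, 0.0038, 0, -0.008, 0.001], [0.0039, 0.0004, 0.0037, 0, -0.008, 0.001], [0.004, 0.0004, 0.0036, 0, -0.008, 0.001]]}}

```text
time_s: 9.47
tcp_pos: [0.5516, -0.0134, -0.0155]
eef_rot: [179.9, -1.4, -6.3]
contact_force: [-9.6, 3.0, 2.5]
gripper_width: 0.044
```

```bash
python3 z.py scene s13 205 165 120 90 6
```

```text
[ 0.5518 -0.0134 -0.015 ] [179.87  -1.41  -6.34] [-8.9  3.5  3. ] 9.5167
```

View pics/s13.png

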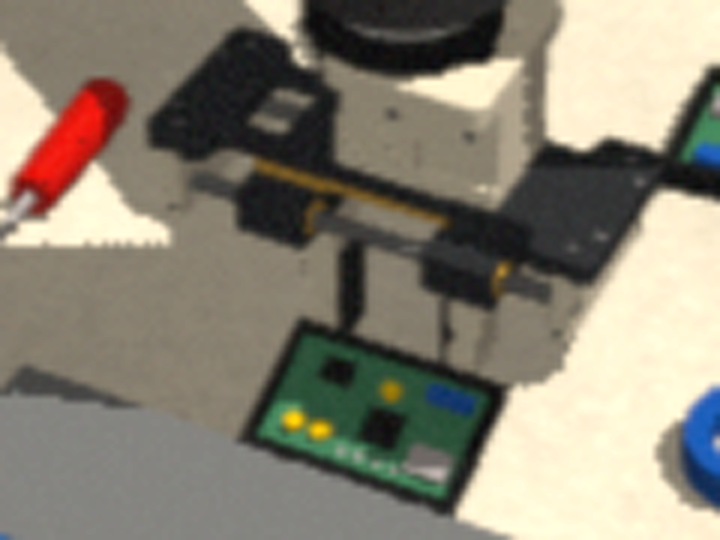

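Call:
{"api": "carry_out", "payload": {"plan": [[0.0043, 0.0003, 0.0035, 0, -0.006, 0.001], [0.0044, 0.0003, 0.0034, 0.001, -0.006, 0.001], [0.0045, 0.0003, 0.0033, 0.001, -0.006, 0.001], [0.0046, 0.0003, 0.0031, 0.001, -0.006, 0.001], [0.0047, 0.0003, 0.003, 0, -0.006, 0.001]]}}

```text
time_s: 9.93
tcp_pos: [0.5567, -0.0141, -0.0038]
eef_rot: [179.8, -1.2, -6.4]
contact_force: [-11.6, 4.3, 5.7]
gripper_width: 0.0438
```

```bash
python3 z.py scene s14 205 165 120 90 6
```

```text
[ 0.557  -0.0141 -0.0033] [179.82  -1.26  -6.39] [-12.6   4.4   7.6] 9.9833
```

View pics/s14.png

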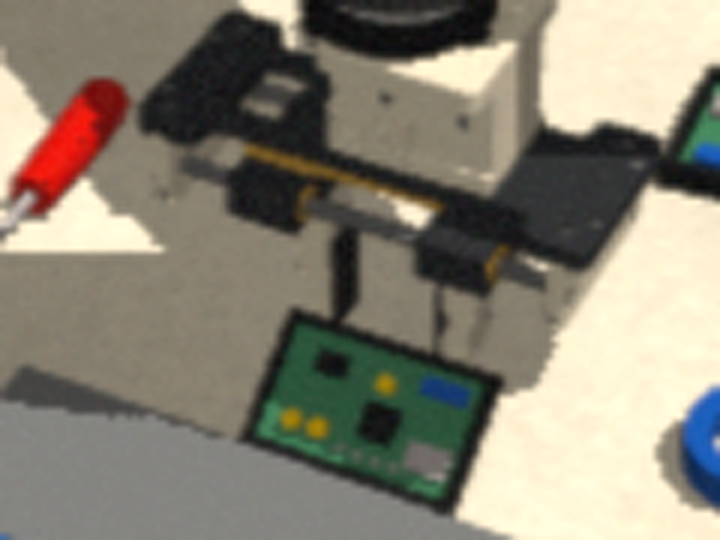

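Call:
{"api": "carry_out", "payload": {"plan": [[0.0044, 0.0003, 0.0034, 0, -0.004, 0.001], [0.0045, 0.0003, 0.0032, 0.001, -0.004, 0.001], [0.0046, 0.0003, 0.003, 0.001, -0.004, 0.001], [0.0047, 0.0003, 0.0028, 0.001, -0.004, 0.001], [0.0047, 0.0003, 0.0026, 0, -0.004, 0.001]]}}

```text
time_s: 10.4
tcp_pos: [0.566, -0.0152, 0.0091]
eef_rot: [179.7, -0.8, -6.4]
contact_force: [-11.0, 3.0, 9.3]
gripper_width: 0.0442
```

```bash
python3 z.py scene s15 205 165 120 90 6
```

```text
[ 0.5668 -0.0152  0.0098] [179.75  -0.89  -6.36] [-11.1   2.1  13.3] 10.45
```

View pics/s15.png

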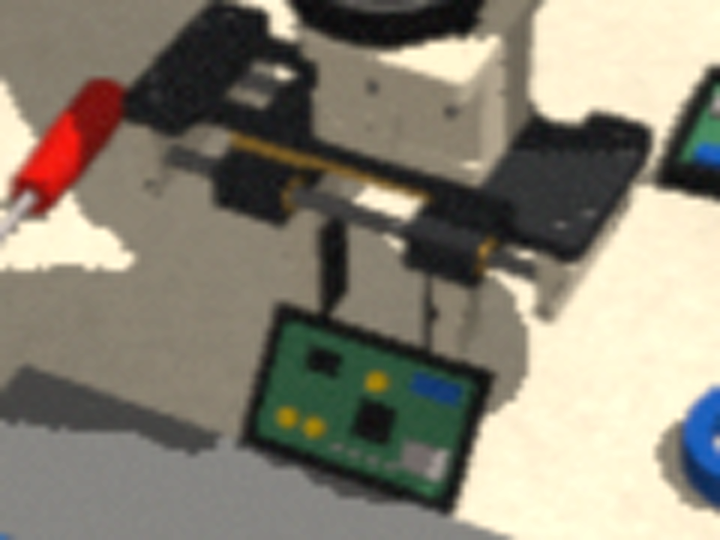

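Call:
{"api": "carry_out", "payload": {"plan": [[0.0044, 0, 0.0026, 0.001, -0.001, 0.0], [0.0044, 0, 0.0023, 0.001, -0.001, 0.0], [0.0045, 0, 0.0021, 0.001, -0.001, 0.0], [0.0045, 0, 0.0019, 0.001, -0.001, 0.0]]}}

```text
time_s: 10.78
tcp_pos: [0.5803, -0.0165, 0.02]
eef_rot: [179.9, -0.5, -6.4]
contact_force: [-3.9, 0.2, 5.9]
gripper_width: 0.0437
```

```bash
python3 z.py scene s16 205 165 120 90 6
```

```text
[ 0.5817 -0.0165  0.0206] [179.87  -0.61  -6.42] [-2.  -1.   8.1] 10.8333
```

View pics/s16.png

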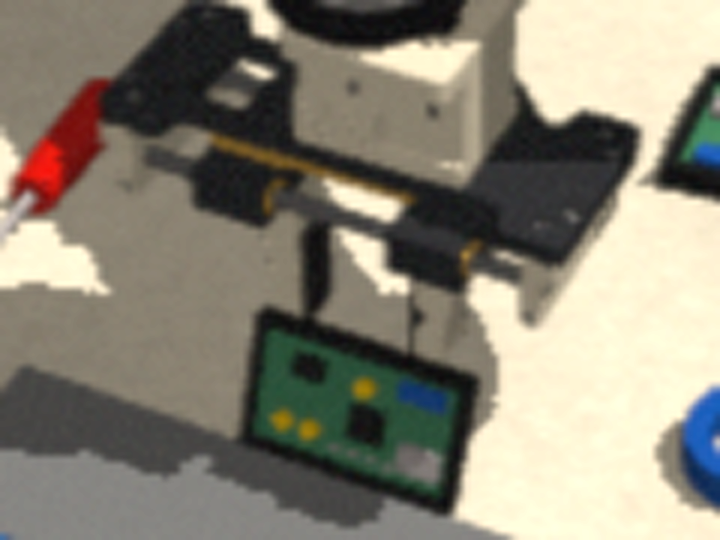

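Call:
{"api": "carry_out", "payload": {"plan": [[0.0044, 0, 0.0015, 0.0, 0, 0.0], [0.0043, 0, 0.0012, 0.0, 0, 0.0], [0.0043, 0, 0.0009, 0.0, 0, 0.0]]}}

```text
time_s: 11.08
tcp_pos: [0.5964, -0.0175, 0.0258]
eef_rot: [179.9, -0.6, -6.5]
contact_force: [0.3, -0.6, 1.0]
gripper_width: 0.0436
```

```bash
python3 z.py scene s17 205 165 120 90 6
```

```text
[ 0.5976 -0.0173  0.0259] [179.86  -0.69  -6.45] [ 1.9 -0.1  0.5] 11.1333
```

View pics/s17.png

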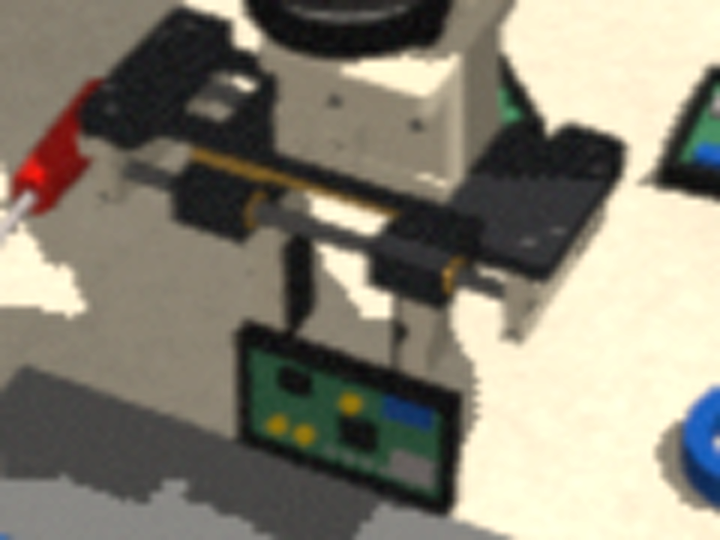

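Call:
{"api": "carry_out", "payload": {"plan": [[0.004, -0.0004, -0.0006, 0, 0, 0], [0.004, -0.0004, -0.0006, 0, 0, 0], [0.004, -0.0004, -0.0006, 0, 0, 0]]}}

```text
time_s: 11.38
tcp_pos: [0.6108, -0.0186, 0.0236]
eef_rot: [179.9, -0.7, -6.5]
contact_force: [0.4, 0.4, 0.2]
gripper_width: 0.0434
```

```bash
python3 z.py scene s18 205 165 120 90 6
```

```text
[ 0.6116 -0.0186  0.0234] [179.87  -0.71  -6.46] [1.4 0.8 1. ] 11.4333
```

View pics/s18.png

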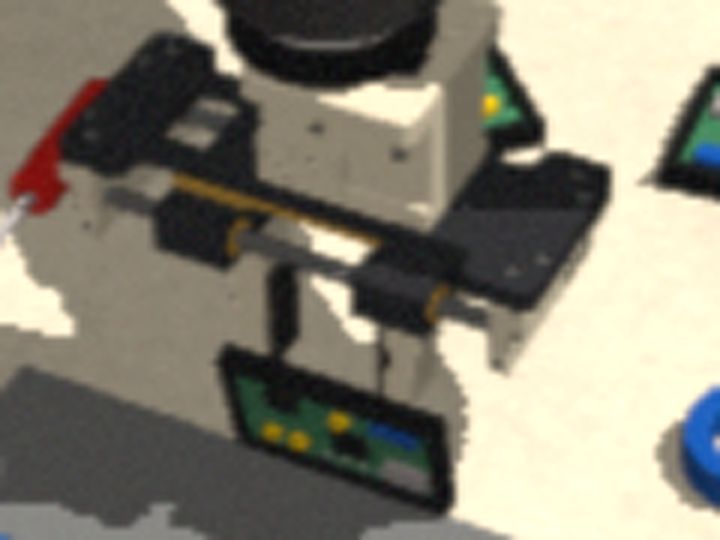

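Call:
{"api": "carry_out", "payload": {"plan": [[0.005, -0.0005, -0.001, 0, 0, 0], [0.005, -0.0005, -0.001, 0, 0, 0], [0.004, -0.0004, -0.001, 0, 0, 0], [0, 0, 0, 0, 0, 0]]}}

```text
time_s: 11.77
tcp_pos: [0.6271, -0.0202, 0.0192]
eef_rot: [179.9, -0.6, -6.5]
contact_force: [-0.2, -0.6, 0.4]
gripper_width: 0.0441
```

```bash
python3 z.py scene s19 205 165 120 90 6
```

```text
[ 0.6266 -0.0201  0.0192] [179.85  -0.63  -6.46] [ 0.  -0.3  0.3] 11.8167
```

View pics/s19.png

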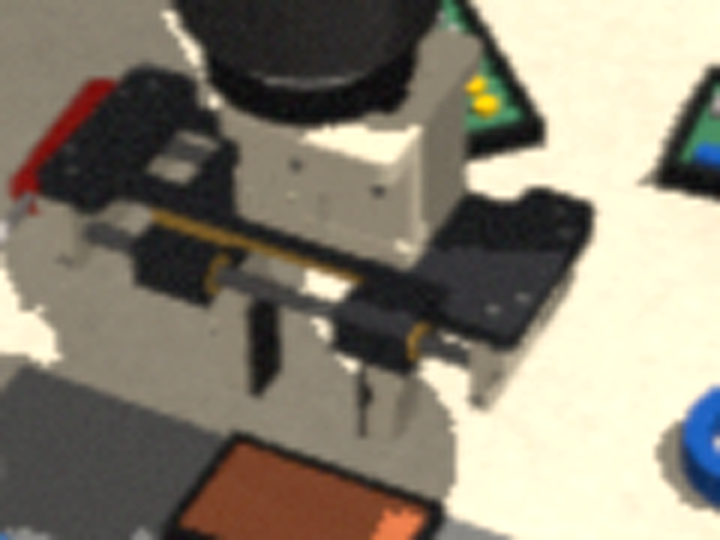

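```bash
python3 z.py scene s20 180 200 140 100 5; python3 - <<'E'
from h import *
S=lambda u,v,z:p2w("scene",205+(u+.5)/6-.5,165+(v+.5)/6-.5,z)
a,b=S(440,510,.018),S(238,437,.018);print(a,b,np.linalg.norm(a-b))
o=np.array([.6188,-.0266])
for P in(a,b):
  d=P[:2]-o; c,s=np.cos(np.radians(-6.2)),np.sin(np.radians(-6.2)); print(d@[c,s],d@[-s,c])
E
```

```text
[ 0.6263 -0.0201  0.0193] [179.85  -0.62  -6.47] [-0.3 -0.7  0.2] 11.8667
[0.62990506 0.03109872 0.018     ] [ 0.61944303 -0.0597944   0.018     ] 0.09149323794822055
0.004808683129598139 0.05856057324771748
0.004224243385621702 -0.03293079804179464
```

View pics/s20.png

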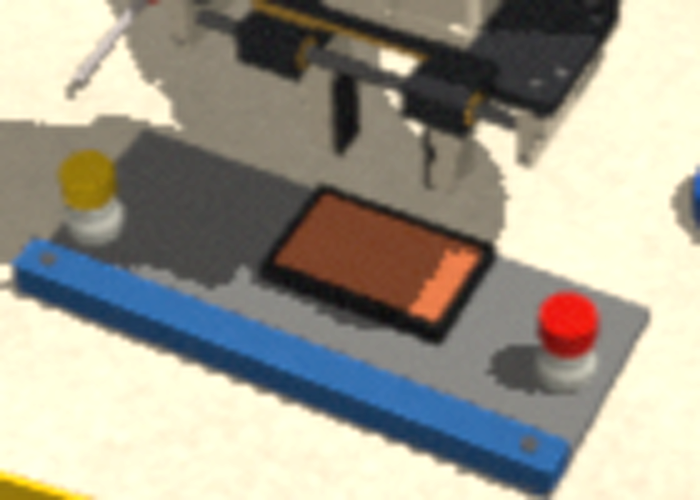

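Call:
{"api": "carry_out", "payload": {"plan": [[-0.01, 0.002, 0, 0.001, 0.004, 0.004], [-0.01, 0.002, 0, 0.001, 0.004, 0], [-0.009, 0.001, -0.004, 0, 0, 0], [0, 0, -0.012, 0, 0, 0], [0, 0, -0.012, 0, 0, 0], [0, 0, -0.008, 0, 0, 0], [0, 0, 0, 0, 0, 0]]}}

```text
time_s: 12.45
tcp_pos: [0.5901, -0.014, -0.0162]
eef_rot: [-180.0, -0.1, -6.2]
contact_force: [0.1, 0.2, 0.1]
gripper_width: 0.0442
```

Call:
{"api": "carry_out", "payload": {"plan": [[0, 0, -0.006, 0, 0, 0], [0.002, 0, -0.005, 0, 0, 0], [0.005, -0.0005, 0, 0, 0, 0], [0.005, -0.0005, 0, 0, 0, 0], [0.005, -0.0005, 0, 0, 0, 0], [0.005, -0.0005, 0, 0, 0, 0], [0.005, -0.0005, 0, 0, 0, 0], [0.005, -0.0005, 0, 0, 0, 0]]}}

```text
time_s: 13.12
tcp_pos: [0.6251, -0.0169, -0.0264]
eef_rot: [-180.0, -0.2, -6.2]
contact_force: [-0.5, 0.2, -0.6]
gripper_width: 0.0435
```

```bash
python3 z.py scene s21 180 200 140 100 5
```

```text
[ 0.6263 -0.0169 -0.0263] [-179.98   -0.22   -6.15] [ 1.9 -0.7  1. ] 13.1667
```

View pics/s21.png

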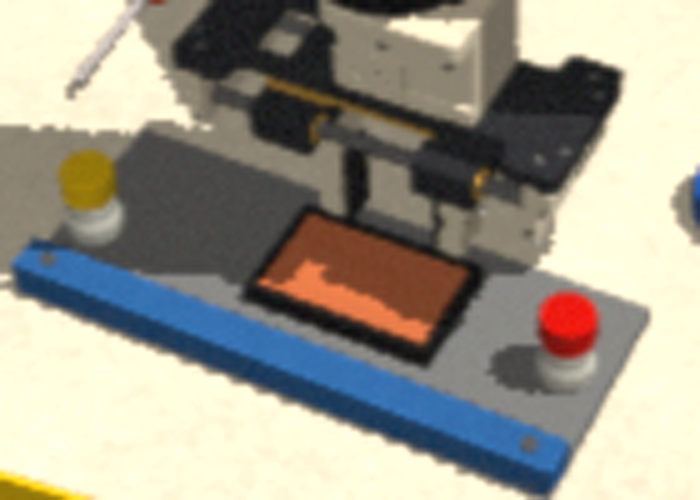

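Call:
{"api": "carry_out", "payload": {"plan": [[0.004, -0.0004, 0, 0, 0, 0], [0.004, -0.0004, 0, 0, 0, 0], [0.003, -0.0003, 0, 0, 0, 0], [0.0015, -0.0002, 0, 0, 0, 0], [0.0015, -0.0002, 0, 0, 0, 0]]}}

```text
time_s: 13.58
tcp_pos: [0.6415, -0.0189, -0.0265]
eef_rot: [-180.0, -0.2, -6.2]
contact_force: [-0.6, 0.3, 0.6]
gripper_width: 0.0436
```

Call:
{"api": "carry_out", "payload": {"plan": [[0.001, -0.0001, 0, 0, 0, 0], [0.001, -0.0001, 0, 0, 0, 0], [0.001, -0.0001, 0, 0, 0, 0]]}}

```text
time_s: 13.83
tcp_pos: [0.6417, -0.019, -0.0265]
eef_rot: [180.0, 0.1, -6.2]
contact_force: [-4.6, 2.1, 4.2]
gripper_width: 0.0437
```

Call:
{"api": "carry_out", "payload": {"plan": [[0.0015, -0.0002, 0.0003, 0, 0, 0], [0, 0, 0, 0, 0, 0], [-0.006, 0.0006, 0, 0, 0, 0], [-0.01, 0.001, 0, 0, 0, 0], [-0.015, 0.001, 0.003, 0, 0, 0], [-0.02, 0, 0.02, 0, 0, 0], [-0.02, 0, 0.03, 0, 0, 0], [-0.03, 0, 0.03, 0, 0, 0], [-0.03, 0, 0.02, 0, 0, 0], [0, 0, 0, 0, 0, 0]]}}

```text
time_s: 14.67
tcp_pos: [0.5016, -0.0174, 0.075]
eef_rot: [179.9, 0.4, -6.3]
contact_force: [-0.8, -0.4, -0.6]
gripper_width: 0.0438
```

```bash
python3 z.py scene s22 180 200 140 100 5;python3 z.py top t22 235 140 110 80 7
```

```text
[ 0.5035 -0.0171  0.0741] [179.89   0.34  -6.23] [ 0.6 -0.2  0.2] 14.7167
[ 0.5045 -0.017   0.0731] [179.86   0.38  -6.23] [-0.1  0.6 -1.4] 14.7667
```

View pics/s22.png

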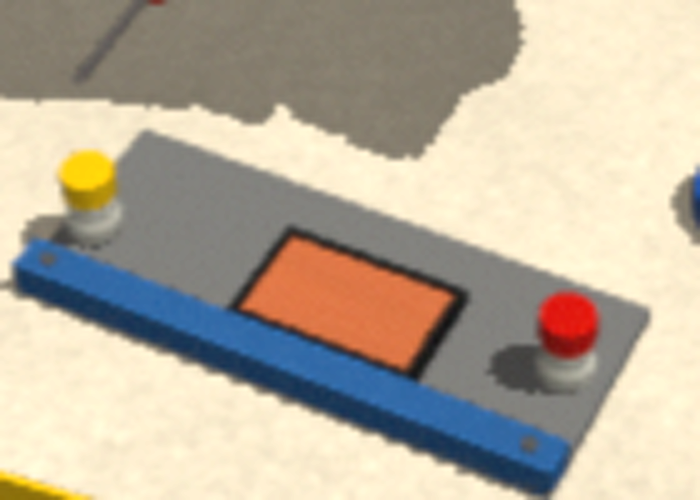

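View pics/t22.png

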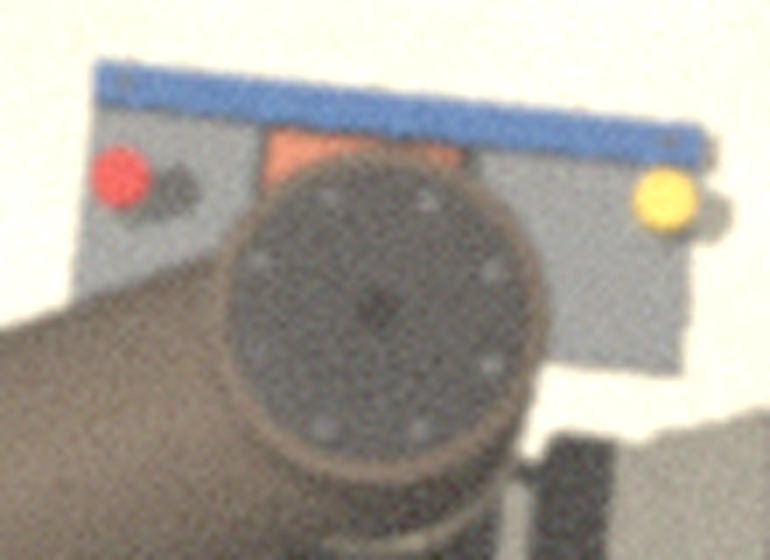

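```bash
python3 - <<'E'
from h import *
S=lambda u,v,z:p2w("scene",180+(u+.5)/5-.5,200+(v+.5)/5-.5,z)[:2]
p=S(650,316,.008);q=S(146,130,.008);y=(p-q)/np.linalg.norm(p-q);x=np.array([y[1],-y[0]])
for P in (S(292,229,.018),S(468,293,.018)): print("near edge",(P-q)@x)
# rail face top edge, plate-top side, z=.020
for P in (S(38,238,.02),S(572,443,.02)): print("rail",(P-q)@x)
E
```

```text
near edge 0.0342064686703178
near edge 0.032921549461155816
rail 0.09460495964163122
rail 0.09144652081573063
```

```bash
python3 -c "
from plant import r
print(r.close_job())"
```

```text
the job is handed in; nothing more can be done
None
```

The board now lies copper side up on the plate, flush against the blue rail, and the job is handed in. I used the smallest of the three look-alikes (top view, pixel 284, 211). I pushed it square against the near edge with two fingertips. Then I tipped it over that edge with about 8–15 N of push, let it fall onto the plate, and slid it to the rail.

**Last checks**
- **Gap to the rail:** I measured the board's near edge at about 33–34 mm from the plate's near edge, so its centre is at roughly x = 0.0635 m. The rail measured 91–95 mm, against the stated 95 mm. The final push met firm resistance, and the pictures show no visible gap.
- **Alignment:** the near edge is parallel to the plate edge within about 1°.
- **Bystanders:** both jars look unmoved in the last pictures. I did not re-measure the other bystanders; the arm passed near none of them.
- **Robot:** the tool is retracted and touches nothing. About 15 s of the 67 s were used.

**What disagreed or went wrong**
- **Tool height:** the reported tool height was about 39 mm lower than the real fingertips. I saw this in the camera view and confirmed it by touching the bench, where the vertical force briefly reached about 45 N. I corrected for it from then on. My first push passed above the board without moving it.
- **First tipping try:** I stopped it after about 3–4 mm of lift because I misread the picture, then repeated it successfully.
- **Cameras:** the two cameras disagreed by about 4 mm on absolute positions.

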